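Walk the die block round and square it to the fence

TASK

Without lifting it, walk the heavy steel-grey die block round on the fixture plate with pushes at its corners until one of its two long bare sides (either one) faces the orange fence; keep it off the fence while it is still askew. Then push it up flush against the fence, anywhere along its length but not overhanging an end, and take the hand away. Do not shift the ring gauge, the plug gauge or the loupe.

Things in the scene. Friction and masses are not known exactly. Their poses are not given: they have to be found in the camera images.
- block: Steel-grey die block, 98 (its x) x 140 (its y) x 34 mm high, 0.7 to 1.0 kg; short ends (+-y) blue, long sides (+-x) bare. Origin: centre of its underside, z up. Stands on a hidden central foot 70 x 90 mm, 4 mm high, so its upright sides run 4 to 34 mm above the plate. Pushed on a side near a corner it turns about a point some 35 to 40 mm beyond its centre. Sliding takes about 5 to 12 N.
- fence_face (a point): Foot of the orange fence's working face, at mid-length, on the plate's top. Fixed bar 360 mm long (along this y), 30 thick, 25 high; x points into the fence, away from the robot; the face is x = 0. The block starts 48 to 90 degrees out of square, centre 115 to 145 mm before the face. Flush: its centre 49 mm before the face, its x along this x, either way round.
- stage: The fixed pale grey fixture plate, 380 mm (x) by 520 mm (y), 20 mm thick, the fence at its far part. Origin: centre of its underside, on the bench; its top is 20 mm above that. Its axes are parallel to the fence's. Its drilled holes are only marks.
- ring_gauge: Loose brass ring, 56 mm across and 22 mm high, on the plate near one of its ends (y about +-215 mm in the plate's frame). Origin: centre of its underside. To be left alone.
- plug_gauge: Loose red plug gauge standing upright, foot 40 mm across, stem 24 mm, 60 mm high, on the plate near one of its ends. Origin: centre of its underside. To be left alone.
- loupe: Loose black loupe, 44 mm across and 38 mm high, on the plate near one of its ends. Origin: centre of its underside. To be left alone.
There are look-alikes about, which are no part of the job. Of the things shaped like the block, the steel one is meant.

How it is judged (in metres and radians):
On the way:
1. the block is turned so that a long side faces the fence (within 20 degrees) (angle between the x axis of block and the x axis of fence_face, either way round below 0.35 rad).
At the end, for the whole second after the job is handed in: The block lies at rest on the plate with a long side flush against the fence: square within 2 degrees, gap at its middle under 3.5 mm, and not overhanging either end of the fence (angle between the x axis of block and the x axis of fence_face, either way round below 0.035 rad and x of block in the frame of fence_face between -0.0525 and -0.046 m and y of block in the frame of fence_face between -0.112 and 0.112 m and z of block in the frame of fence_face below 0.004 m and angle between block's own z axis and vertical below 0.03 rad and linear speed of block below 0.01 m/s); the robot touches nothing.
It fails at once if the block touches the fence while more than 20 degrees askew (contact force between block and fence above 0.5 N and angle between the x axis of block and the x axis of fence_face, either way round above 0.35 rad).
It fails at once if the block is lifted or tipped (z of block in the frame of fence_face above 0.008 m or angle between block's own z axis and vertical above 0.15 rad).
It fails at once if a gauge or the loupe is shifted by more than 10 mm (distance of any of ring_gauge, plug_gauge, loupe from where it was at the start of the episode above 0.01 m).
It also fails if it takes over 61 s, if anything falls off the work surface, if the arm or the gripper's body presses on something with over 40 N, if the wrist force passes 120 N, or if a joint passes its speed limit or range.

ROBOT

A 6-joint arm with a two-finger parallel gripper is mounted at the origin on the work surface. World frame = base frame: x ahead of the robot, y to its left, z up, the work surface at z = 0. Lengths are in m, angles in degrees, forces in N, time in s.
With the tool pointing down it reaches from about 0.3 to 0.75 m from the base axis. Payload 8.5 kg.
Tool frame: the origin (TCP) lies on the mounting face of the last link; the fingertips stand tip_extent ahead of it and the grasp point (between the pads) lies 155 mm ahead of it (tip_extent is the distance from the TCP to the fingertips, in m); z points along the fingers, y is the line along which they close (so a half turn about z gives the same grasp; the last joint's range is limited). The gripper opens to 85 mm and grips with 20 to 120 N. Pads are 22 mm wide; open, the fingers measure 114 mm over their backs; the gripper's body (76 mm by 85 mm) begins 54 mm behind the grasp point. The pads swing forward as they close: fully open they stand 13 mm farther back than shut.
Start: joints at [58.997, 21.807, 74.336, -0, 83.858, -12.336], TCP at [0.176, 0.521, 0.405] pointing down, gripper open.
Joint ranges: [-178.18, 178.18], [-50.72, 133.34], [12.68, 142.11], [-81.47, 261.47], [9.98, 163.14], [-165.26, 165.26]. Speed limits (degrees/s): [136.94, 136.94, 180, 180, 180, 180].

INTERFACE

Orientations are given as a 3x3 rotation matrix whose columns are the frame's x, y, z axes.
In Python, from rig import observe, get_image, camera_params, close_job, tip_extent gives the robot as it stands.
- The arm moves only by the shell command python3 -m creep 'ROWS' [FORCE]. ROWS is JSON, a list of rows, each an object with "jaw": the gripper's target within -1 to 1 (shut at 1, half-way at 0, fully open at -1); "travel": the shift along the world's x, y, z in mm, a list of three; "roll": the turn about the world's z in rad. A call has 1 to 12 rows; each row is the pose to reach, as a shift and turn from the pose commanded when the call began; what a row does not reach only later rows make up. A row lasts 1/10 s, in which the tool goes at most 50 mm and 8.59 degrees, less where a joint would pass 70% of its speed; a pose out of reach is approached as far as the arm can. A call with a gripper value outside its range is refused whole. The fingers move at their own pace and stop on an object; FORCE is the grip in N (left out, the last holds). Time passes only in rows, so rows that repeat a pose let the fingers close. It gives the time, the measured TCP pose, the force, the opening and the grip force at its end, in the units of the state.
- observe(): the state, without advancing time (a new reading comes with each control period).
- get_image(name): name is "scene" or "top"; returns (picture, depth): 420x560x3 uint8, red, green, blue; 420x560 float32, m along the optical axis (not along the pixel's ray), 0 where there is no reading.
- camera_params(name): a dict with "mtx" (3x3 intrinsics, pixels), "extrinsics" (4x4, takes a point from camera to world coordinates). Camera axes: x right, y down, z forward; pixel columns grow to the right and rows downward; lengths in m; the calibration is good to about 2 mm. A picture is of the moment at which its call begins. camera_params takes no time and is no camera call.
- close_job(): hands the job in; it is judged then, once.
The state is a dict: "time_s": time; "q": joint angles; "qvel": joint speeds; "joint_efforts": joint torques, N m; "position": TCP position; "tool_rot": TCP orientation; "ft_force": force on the tool from outside, world axes, zero at the start; "wrist_torque": the same for the moment, N m; "grip_width": finger opening in m; "gripper_force": force on a finger pad.
Only numpy, scipy, OpenCV 4.12 (cv2) and the standard library are available. Lean on these libraries where they do the work, as an engineer would, in place of code of your own. Each camera call takes 0.05 s, during which the arm holds its last target. There are 200 camera calls.

## Working session

There is one attempt and no reset: what is moved stays moved. The work goes in short steps, Python scripts to look and compute and a shell command to move; the robot and the scene stay as the last step left them, time stands still between calls to the robot, and variables do not carry over. Pictures are saved under pics/ and viewed, at most 10 in all, crops included, and the job is handed in when it is done.

```bash
ls; mkdir -p pics; python3 - <<'E'
from rig import *
import cv2,numpy as np
for n in("scene","top"):
    im,d=get_image(n); cv2.imwrite(f"pics/{n}0.png",im[:,:,::-1]); np.save(f"pics/{n}0.npy",d)
    c=camera_params(n); print(n,c["mtx"].tolist(),np.round(c["extrinsics"],3).tolist())
print(tip_extent); s=observe(); print(s["position"],s["tool_rot"],s["time_s"])
E
```

```text
pics
scene [[497.5653826986142, 0.0, 275.0719914555723], [0.0, 497.5653826986142, 212.86954724803837], [0.0, 0.0, 1.0]] [[0.029, 0.814, -0.581, 1.225], [1.0, -0.017, 0.025, -0.028], [0.011, -0.581, -0.814, 0.984], [0.0, 0.0, 0.0, 1.0]]
top [[474.4531420052997, 0.0, 286.5674557296396], [0.0, 474.4531420052997, 213.4959786376582], [0.0, 0.0, 1.0]] [[-0.001, -0.983, 0.186, 0.344], [-1.0, 0.0, -0.007, 0.032], [0.007, -0.186, -0.983, 1.124], [0.0, 0.0, 0.0, 1.0]]
0.1734
[0.17600846 0.52103032 0.40417387] [[-9.47405872e-01  3.20033866e-01 -6.61750779e-04]
 [ 3.20034450e-01  9.47405185e-01 -1.16849708e-03]
 [ 2.52987482e-04 -1.31882404e-03 -9.99999098e-01]] 0.1
```

View pics/top0.png

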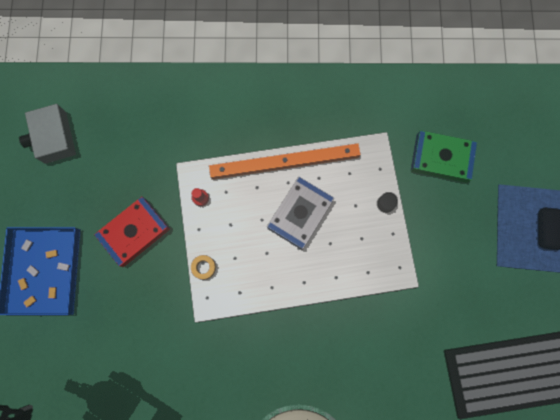

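View pics/scene0.png

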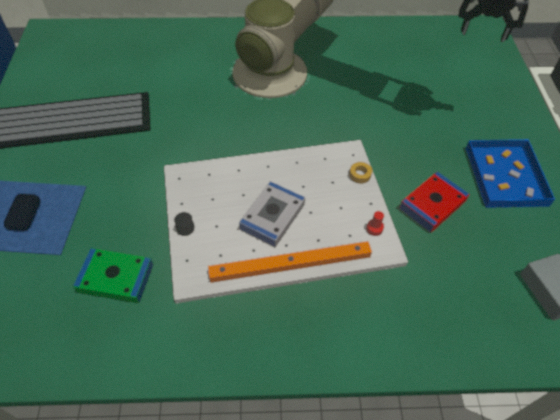

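The top view shows three things shaped like the block: red at (131,231) and green at (446,155), both off the plate, and steel-grey at (301,212) on the plate. The steel-grey one with blue ends is the one meant. The ring is at (203,267), the plug at (199,197), the loupe at (388,203) and the fence runs from (210,171) to (360,152).

```bash
cat > h.py <<'E'
from rig import *
import cv2,numpy as np
def cloud(n,im,d):
    c=camera_params(n); v,u=np.mgrid[:420,:560]; K=c["mtx"]
    P=np.stack([(u-K[0,2])/K[0,0]*d,(v-K[1,2])/K[1,1]*d,d],-1)
    return P@c["extrinsics"][:3,:3].T+c["extrinsics"][:3,3]
def cast(n,u,v,z):
    c=camera_params(n); r=c["extrinsics"][:3,:3]@np.linalg.inv(c["mtx"])@[u,v,1]; o=c["extrinsics"][:3,3]
    return (o+r*(z-o[2])/r[2])[:2]
def orange(im):
    h=cv2.cvtColor(im,cv2.COLOR_RGB2HSV); return cv2.inRange(h,(5,170,120),(17,255,255))
def rect(n,mask,z):
    cs,_=cv2.findContours(mask.astype(np.uint8),cv2.RETR_EXTERNAL,cv2.CHAIN_APPROX_NONE)
    c=max(cs,key=cv2.contourArea)[:,0]
    p=np.array([cast(n,u,v,z) for u,v in c])*1000
    return cv2.minAreaRect(p.astype(np.float32)),p
E
python3 - <<'E'
from h import *
for n in("scene","top"):
    im=cv2.imread(f"pics/{n}0.png")[:,:,::-1].copy(); d=np.load(f"pics/{n}0.npy"); W=cloud(n,im,d)
    r,_=rect(n,orange(im),.045); print(n,"fence",r)
    z=W[...,2]; on=(W[...,0]>.25)&(W[...,0]<.7)&(abs(W[...,1])<.3)
    m=on&(z>.05)&(z<.06)
    sel=(m)&(np.abs(W[...,1])<.12); print(np.percentile(z[sel],[5,50,95]),sel.sum())
    m2=cv2.morphologyEx((sel*255).astype(np.uint8),cv2.MORPH_OPEN,np.ones((5,5)))
    r,_=rect(n,m2,.054); print("block",r,cv2.boxPoints(r).round().tolist())
    o=on&(z>.03)&~(cv2.dilate(m2,np.ones((9,9)))>0)&(cv2.dilate(orange(im),np.ones((7,7)))==0)
    k,l,s,c=cv2.connectedComponentsWithStats(o.astype(np.uint8))
    for i in range(1,k):
        if s[i,4]>60: print("obst",s[i,4],c[i].round(),np.median(W[l==i],0).round(3),W[l==i].max(0).round(3))
    p=on&(abs(z-.02)<.006); print("plate z",np.median(z[p]))
    if n=="top": cv2.imwrite("pics/crop0.png",cv2.resize(im[130:310,170:420,::-1],None,fx=3,fy=3))
E
```

```text
scene fence ((683.3456420898438, 31.9559326171875), (35.818336486816406, 355.557861328125), 8.976780891418457)
[0.05166666 0.05484145 0.05778754] 2141
block ((551.4371948242188, -4.03729248046875), (99.10712432861328, 143.37826538085938), 58.22769546508789) [[464.0, -8.0], [586.0, -84.0], [638.0, 0.0], [517.0, 76.0]]
obst 324 [361. 171.] [0.43  0.218 0.042] [0.454 0.246 0.049]
obst 308 [376. 223.] [0.597 0.229 0.05 ] [0.61  0.252 0.086]
obst 358 [184. 222.] [ 0.583 -0.205  0.057] [ 0.599 -0.185  0.064]
obst 181 [144. 264.] [ 0.678 -0.288  0.034] [ 0.7   -0.275  0.039]
plate z 0.02074288898983334
top fence ((695.4037475585938, -58.38349151611328), (14.870950698852539, 175.7279510498047), 8.787307739257812)
[0.050888   0.05388311 0.05707838] 2471
block ((550.23291015625, -7.4710540771484375), (97.60330200195312, 140.90899658203125), 58.138450622558594) [[465.0, -12.0], [584.0, -86.0], [636.0, -3.0], [516.0, 71.0]]
obst 124 [341. 157.] [ 0.685 -0.108  0.043] [ 0.699 -0.064  0.049]
obst 130 [418. 162.] [ 0.676 -0.29   0.034] [0.699 0.032 1.124]
obst 934 [248. 167.] [0.66  0.126 0.044] [0.68  0.207 1.124]
obst 245 [199. 196.] [0.585 0.224 0.046] [0.609 0.248 0.084]
obst 322 [387. 201.] [ 0.575 -0.208  0.057] [0.597 0.032 1.124]
obst 359 [203. 267.] [0.425 0.214 0.041] [0.453 0.242 1.124]
plate z 0.019552415622196118
```

View pics/crop0.png

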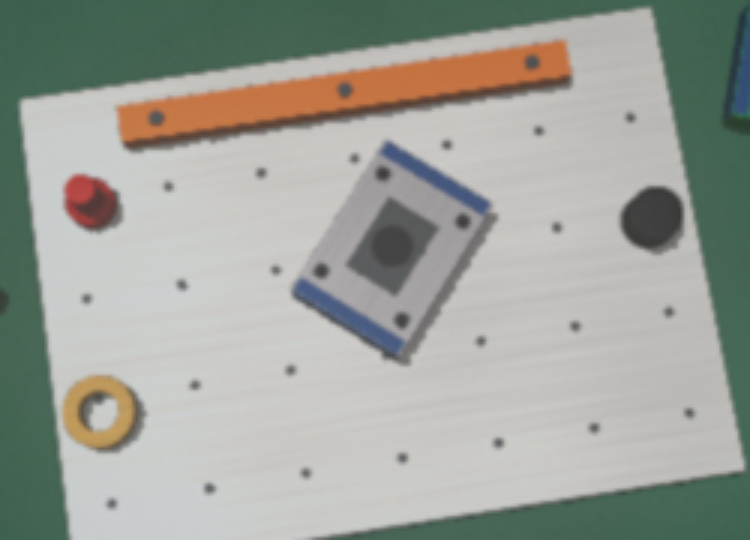

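The crop shows the steel-grey die block at crop (392,245), with blue ends facing lower-left and upper-right. It needs about −49° (clockwise) of turn. I'll push on its robot-side long face near corner (465,−12) mm, fingers shut.

```bash
R='{"jaw":1,"travel":[282,-571,-100],"roll":-1.78}'; python3 -m creep '[{"jaw":1,"travel":[24,-48,-8],"roll":-0.14},{"jaw":1,"travel":[47,-95,-16],"roll":-0.29},{"jaw":1,"travel":[70,-142,-25],"roll":-0.44},{"jaw":1,"travel":[94,-190,-33],"roll":-0.59},{"jaw":1,"travel":[117,-237,-41],"roll":-0.74},{"jaw":1,"travel":[141,-285,-50],"roll":-0.89},{"jaw":1,"travel":[164,-332,-58],"roll":-1.04},{"jaw":1,"travel":[188,-380,-66],"roll":-1.19},{"jaw":1,"travel":[211,-427,-75],"roll":-1.34},{"jaw":1,"travel":[235,-475,-83],"roll":-1.49},{"jaw":1,"travel":[258,-522,-91],"roll":-1.64},{"jaw":1,"travel":[282,-571,-100],"roll":-1.78}]' 40
```

```text
time_s: 1.3
position: [0.439, -0.0125, 0.3114]
tool_rot: [[0.515, 0.857, -0.0], [0.857, -0.515, 0.0], [0.0, -0.0, -1.0]]
ft_force: [1.8, 0.9, -0.1]
grip_width: -0.0001
gripper_force: 0.0
```

```bash
python3 -m creep '[{"jaw":1,"travel":[0,0,0],"roll":0},{"jaw":1,"travel":[0,0,0],"roll":0},{"jaw":1,"travel":[0,0,0],"roll":0}]'; python3 -c "
from rig import *; print(tip_extent)"
```

```text
time_s: 1.6
position: [0.4382, -0.0097, 0.3117]
tool_rot: [[0.509, 0.861, -0.001], [0.861, -0.509, 0.0], [-0.0, -0.001, -1.0]]
ft_force: [0.3, 0.4, 0.4]
grip_width: -0.0001
gripper_force: 0.0
0.1734
```

```bash
python3 -m creep '[{"jaw":1,"travel":[10,-25,0],"roll":0},{"jaw":1,"travel":[20,-45,0],"roll":0},{"jaw":1,"travel":[20,-45,-30],"roll":0},{"jaw":1,"travel":[20,-45,-60],"roll":0},{"jaw":1,"travel":[20,-45,-85],"roll":0},{"jaw":1,"travel":[20,-45,-97],"roll":0},{"jaw":1,"travel":[20,-45,-97],"roll":0},{"jaw":1,"travel":[20,-45,-97],"roll":0}]'
python3 - <<'E'
from h import *
out=[]
for n in("scene","top"):
    im,d=get_image(n); a=(150,90,420,330) if n=="scene" else (170,110,440,350)
    out.append(cv2.resize(im[a[1]:a[3],a[0]:a[2],::-1],(400,356)))
    W=cloud(n,im,d); s=(abs(W[...,0]-.458)<.03)&(abs(W[...,1]+.055)<.025)&(W[...,2]>.026)&(W[...,2]<.2)
    print(n,s.sum(),np.percentile(W[...,2][s],[0,1,5]))
cv2.imwrite("pics/a1.png",np.hstack(out)); print(observe()["ft_force"])
E
```

```text
time_s: 2.4
position: [0.4586, -0.0545, 0.2154]
tool_rot: [[0.508, 0.861, 0.0], [0.861, -0.508, -0.0], [0.0, 0.0, -1.0]]
ft_force: [0.3, -0.4, 0.5]
grip_width: 0.0002
gripper_force: 0.0
scene 378 [0.04352651 0.04951321 0.05556267]Traceback (most recent call last):
  File "<stdin>", line 7, in <module>
    return _quantile_unchecked(
        a, q, axis, out, overwrite_input, method, keepdims, weights)
    return _ureduce(a,
                    func=_quantile_ureduce_func,
    ...<5 lines>...
                    overwrite_input=overwrite_input,
                    method=method)
    r = func(a, **kwargs)
    result = _quantile(arr,
                       quantiles=q,
    ...<2 lines>...
                       out=out,
                       weights=wgt)
    slices_having_nans = np.isnan(arr[-1, ...])
                                  ~~~^^^^^^^^^
IndexError: index -1 is out of bounds for axis 0 with size 0
```

```bash
python3 -m creep '[{"jaw":1,"travel":[0,0,-10],"roll":0},{"jaw":1,"travel":[6,12,-10],"roll":0},{"jaw":1,"travel":[10,19,-10],"roll":0},{"jaw":1,"travel":[13,25,-10],"roll":0},{"jaw":1,"travel":[13,31,-10],"roll":-0.05},{"jaw":1,"travel":[14,37,-10],"roll":-0.1},{"jaw":1,"travel":[14,43,-10],"roll":-0.16},{"jaw":1,"travel":[15,49,-10],"roll":-0.21},{"jaw":1,"travel":[17,55,-10],"roll":-0.27},{"jaw":1,"travel":[19,61,-10],"roll":-0.33},{"jaw":1,"travel":[21,67,-10],"roll":-0.38},{"jaw":1,"travel":[23,72,-10],"roll":-0.44}]'
cat >> h.py <<'E'
N=np.array([np.cos(np.radians(8.98)),np.sin(np.radians(8.98))]); T=np.array([-N[1],N[0]])
def blk(save=None):
    out=[]
    for n in("scene","top"):
        im,d=get_image(n); W=cloud(n,im,d); z=W[...,2]
        hs=cv2.cvtColor(im,cv2.COLOR_RGB2HSV)
        m=(abs(W[...,1])<.17)&(W[...,0]>.3)&(W[...,0]<.72)&(z>.0505)&(z<.0585)&~((hs[...,0]<22)&(hs[...,1]>100))
        m=cv2.morphologyEx((m*255).astype(np.uint8),cv2.MORPH_OPEN,np.ones((5,5)))
        r,p=rect(n,m,.054); q=np.array(r[0]); w,h=r[1]; a=r[2]+(90 if w>h else 0)
        e=(a-8.98+90)%180-90
        print(n,"c",q.round(1),"size",np.round(r[1],1),"ang err",round(e,1),"fence x,y",round(q@N-662,1),round(q@T+75,1),cv2.boxPoints(r).round().tolist())
        a=(150,90,420,330) if n=="scene" else (170,110,440,350)
        out.append(cv2.resize(im[a[1]:a[3],a[0]:a[2],::-1],(400,356)))
    if save: cv2.imwrite(save,np.hstack(out))
E
python3 -c "
from h import *
blk('pics/a2.png')"
```

```text
time_s: 3.7
position: [0.4814, 0.0174, 0.2049]
tool_rot: [[0.828, 0.56, -0.001], [0.56, -0.829, -0.0], [-0.001, -0.001, -1.0]]
ft_force: [-2.9, -1.0, 2.8]
grip_width: -0.0
gripper_force: 1.9
scene c [561.3   3.2] size [100.7 142.5] ang err 23.3 fence x,y -107.0 -9.4 [[481.0, 37.0], [557.0, -84.0], [642.0, -30.0], [566.0, 90.0]]
top c [577.1 -63.8] size [21.3 16.2] ang err 81.0 fence x,y -102.0 -78.1 [[566.0, -56.0], [566.0, -72.0], [588.0, -72.0], [588.0, -56.0]]
```

View pics/a2.png

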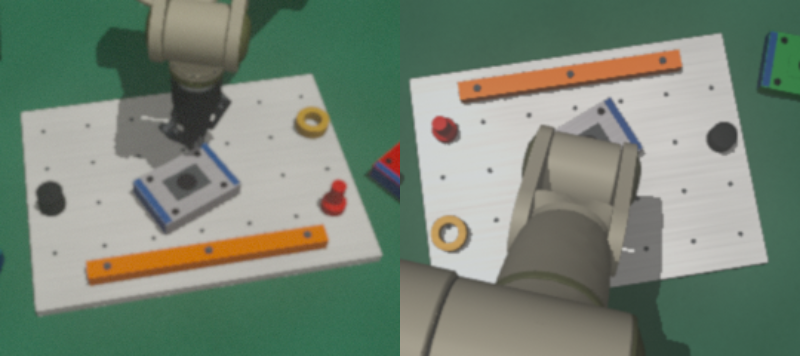

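The view shows the block about half turned, still well clear of the fence, with all three loose things in place. It needs 23° more.

```bash
python3 -m creep '[{"jaw":1,"travel":[3,5,0],"roll":-0.05},{"jaw":1,"travel":[5,9,0],"roll":-0.1},{"jaw":1,"travel":[8,14,0],"roll":-0.15},{"jaw":1,"travel":[11,19,0],"roll":-0.2},{"jaw":1,"travel":[14,24,0],"roll":-0.25},{"jaw":1,"travel":[18,28,0],"roll":-0.3},{"jaw":1,"travel":[21,32,0],"roll":-0.35},{"jaw":1,"travel":[24,35,0],"roll":-0.4},{"jaw":1,"travel":[24,35,0],"roll":-0.4}]'
python3 -c "
from h import *
blk('pics/a3.png')"
```

```text
time_s: 4.7
position: [0.5056, 0.0521, 0.2047]
tool_rot: [[0.981, 0.196, -0.0], [0.196, -0.981, 0.0], [-0.0, -0.0, -1.0]]
ft_force: [-1.2, 1.6, -0.0]
grip_width: 0.0003
gripper_force: 0.5
scene c [570.8   7. ] size [ 99.1 140.4] ang err -2.2 fence x,y -97.1 -7.1 [[513.0, 71.0], [530.0, -68.0], [628.0, -57.0], [612.0, 83.0]]
top c [600.9 -26.1] size [50.  74.3] ang err -9.0 fence x,y -72.6 -44.5 [[576.0, 11.0], [576.0, -63.0], [626.0, -63.0], [626.0, 11.0]]
```

```bash
python3 -m creep '[{"jaw":1,"travel":[-17,-3,0],"roll":-0.04},{"jaw":1,"travel":[-35,-5,0],"roll":-0.04},{"jaw":0,"travel":[-35,-25,0],"roll":-0.04},{"jaw":-1,"travel":[-32,-45,0],"roll":-0.04},{"jaw":-1,"travel":[-29,-60,0],"roll":-0.04},{"jaw":-1,"travel":[-29,-60,0],"roll":-0.04},{"jaw":-1,"travel":[-29,-60,0],"roll":-0.04},{"jaw":-1,"travel":[-29,-60,0],"roll":-0.04},{"jaw":-1,"travel":[-29,-60,0],"roll":-0.04},{"jaw":-1,"travel":[-29,-60,0],"roll":-0.04}]'
python3 -c "
from h import *
blk('pics/a4.png')"
```

```text
time_s: 5.8
position: [0.4765, -0.0079, 0.2048]
tool_rot: [[0.988, 0.156, -0.0], [0.156, -0.988, 0.0], [-0.0, -0.0, -1.0]]
ft_force: [0.4, 0.1, -0.2]
grip_width: 0.0852
gripper_force: 0.0
scene c [571.    6.8] size [ 98.9 140.5] ang err -1.9 fence x,y -96.9 -7.4 [[513.0, 70.0], [531.0, -69.0], [629.0, -57.0], [611.0, 83.0]]
top c [595.  -14.5] size [57.  97.5] ang err -9.0 fence x,y -76.6 -32.2 [[566.0, 34.0], [566.0, -63.0], [623.0, -63.0], [623.0, 34.0]]
```

View pics/a4.png

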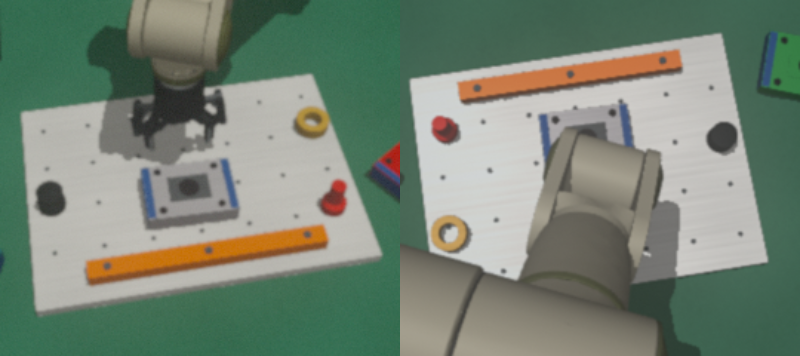

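The block is squared to about −2° and the open fingers stand behind its robot-side long face. Next I'll lower and push square-on with both fingertips.

```bash
python3 -m creep '[{"jaw":-1,"travel":[0,0,-6],"roll":0},{"jaw":-1,"travel":[0,0,-12],"roll":0},{"jaw":-1,"travel":[12,2,-12],"roll":0},{"jaw":-1,"travel":[22,3.5,-12],"roll":0},{"jaw":-1,"travel":[28,4.5,-12],"roll":0},{"jaw":-1,"travel":[34,5.4,-12],"roll":0},{"jaw":-1,"travel":[40,6.3,-12],"roll":0},{"jaw":-1,"travel":[46,7.3,-12],"roll":0},{"jaw":-1,"travel":[52,8.2,-12],"roll":0},{"jaw":-1,"travel":[58,9.2,-12],"roll":0},{"jaw":-1,"travel":[64,10.1,-12],"roll":0},{"jaw":-1,"travel":[68,10.7,-12],"roll":0}]'
python3 -c "
from h import *
blk('pics/a5.png')"
```

```text
time_s: 7.1
position: [0.5443, 0.0025, 0.1925]
tool_rot: [[0.988, 0.155, -0.003], [0.155, -0.988, 0.0], [-0.003, -0.001, -1.0]]
ft_force: [-6.0, -0.6, 3.1]
grip_width: 0.0852
gripper_force: 3.1
scene c [601.7  12.9] size [ 99.4 140.8] ang err -0.1 fence x,y -65.7 -6.2 [[542.0, 75.0], [563.0, -64.0], [662.0, -49.0], [640.0, 90.0]]
top c [652.4 -45.2] size [ 9.7 14.2] ang err -8.9 fence x,y -24.6 -71.5 [[648.0, -38.0], [648.0, -52.0], [657.0, -52.0], [657.0, -38.0]]
```

```bash
python3 -m creep '[{"jaw":-1,"travel":[3,0.5,0],"roll":0},{"jaw":-1,"travel":[6,0.9,0],"roll":0},{"jaw":-1,"travel":[9,1.4,0],"roll":0},{"jaw":-1,"travel":[12,1.9,0],"roll":0},{"jaw":-1,"travel":[13,2.1,0],"roll":0},{"jaw":-1,"travel":[14,2.2,0],"roll":0},{"jaw":-1,"travel":[14,2.2,0],"roll":0}]'
python3 -m creep '[{"jaw":-1,"travel":[1,0.2,0],"roll":0},{"jaw":-1,"travel":[1,0.2,0],"roll":0}]'
python3 -m creep '[{"jaw":-1,"travel":[1,0.2,0],"roll":0},{"jaw":-1,"travel":[1,0.2,0],"roll":0}]'
python3 -c "
from h import *
blk('pics/a5.png')"
```

```text
time_s: 7.9
position: [0.5582, 0.0046, 0.1926]
tool_rot: [[0.988, 0.155, -0.002], [0.155, -0.988, 0.0], [-0.002, -0.001, -1.0]]
ft_force: [-4.8, -0.1, 0.8]
grip_width: 0.0854
gripper_force: 2.5
time_s: 8.1
position: [0.5586, 0.0047, 0.1926]
tool_rot: [[0.988, 0.155, -0.004], [0.155, -0.988, 0.0], [-0.004, -0.001, -1.0]]
ft_force: [-9.9, -2.6, 3.8]
grip_width: 0.0855
gripper_force: 5.1
time_s: 8.3
position: [0.559, 0.0047, 0.1926]
tool_rot: [[0.988, 0.155, -0.007], [0.155, -0.988, -0.0], [-0.006, -0.001, -1.0]]
ft_force: [-14.9, -3.4, 8.0]
grip_width: 0.0854
gripper_force: 7.7
scene c [616.2  14.8] size [100.  140.9] ang err 0.5 fence x,y -51.0 -6.5 [[555.0, 76.0], [578.0, -63.0], [677.0, -46.0], [654.0, 93.0]]Traceback (most recent call last):
  File "<string>", line 3, in <module>
    blk('pics/a5.png')
    ~~~^^^^^^^^^^^^^^^
  File "h.py", line 25, in blk
    r,p=rect(n,m,.054); q=np.array(r[0]); w,h=r[1]; a=r[2]+(90 if w>h else 0)
        ~~~~^^^^^^^^^^
  File "h.py", line 14, in rect
    c=max(cs,key=cv2.contourArea)[:,0]
      ~~~^^^^^^^^^^^^^^^^^^^^^^^^
ValueError: max() iterable argument is empty
```

```bash
python3 -m creep '[{"jaw":-1,"travel":[1,0.2,0],"roll":0},{"jaw":-1,"travel":[2,0.3,0],"roll":0},{"jaw":-1,"travel":[2,0.3,0],"roll":0}]'
```

```text
time_s: 8.7
position: [0.5597, 0.0048, 0.1926]
tool_rot: [[0.988, 0.155, -0.011], [0.155, -0.988, -0.001], [-0.011, -0.001, -1.0]]
ft_force: [-25.3, -7.0, 14.9]
grip_width: 0.0853
gripper_force: 12.9
```

Firm contact with the fence at about 26 N. Backing off and clearing the view.

```bash
python3 -m creep '[{"jaw":-1,"travel":[-4,-0.6,0],"roll":0},{"jaw":-1,"travel":[-20,-3,0],"roll":0},{"jaw":-1,"travel":[-50,-8,0],"roll":0},{"jaw":-1,"travel":[-80,-12,10],"roll":0},{"jaw":-1,"travel":[-90,-14,50],"roll":0},{"jaw":-1,"travel":[-100,-15,90],"roll":0},{"jaw":-1,"travel":[-100,-50,130],"roll":0},{"jaw":-1,"travel":[-110,-100,150],"roll":0},{"jaw":-1,"travel":[-120,-150,160],"roll":0},{"jaw":-1,"travel":[-130,-200,160],"roll":0},{"jaw":-1,"travel":[-140,-250,160],"roll":0},{"jaw":-1,"travel":[-150,-300,160],"roll":0}]'
python3 -m creep '[{"jaw":-1,"travel":[0,0,0],"roll":0},{"jaw":-1,"travel":[0,0,0],"roll":0}]'
python3 -c "
from h import *
blk('pics/a6.png')
im,_=get_image('top'); cv2.imwrite('pics/c6.png',cv2.resize(im[120:320,170:420,::-1],None,fx=3,fy=3))"
```

```text
time_s: 9.9
position: [0.4143, -0.2849, 0.3534]
tool_rot: [[0.988, 0.155, 0.002], [0.155, -0.988, -0.002], [0.002, 0.002, -1.0]]
ft_force: [1.0, -0.9, 0.3]
grip_width: 0.0853
gripper_force: 0.0
time_s: 10.1
position: [0.4147, -0.2838, 0.3527]
tool_rot: [[0.988, 0.153, 0.001], [0.153, -0.988, -0.0], [0.001, 0.0, -1.0]]
ft_force: [0.5, 1.0, -0.7]
grip_width: 0.0856
gripper_force: 0.0
scene c [616.  15.] size [100.  140.9] ang err 0.0 fence x,y -51.2 -6.3 [[556.0, 77.0], [578.0, -62.0], [676.0, -47.0], [654.0, 92.0]]
top c [609.2  41.5] size [94.6 78.6] ang err -82.4 fence x,y -53.8 20.9 [[553.0, 66.0], [575.0, -10.0], [666.0, 17.0], [643.0, 93.0]]
```

View pics/c6.png

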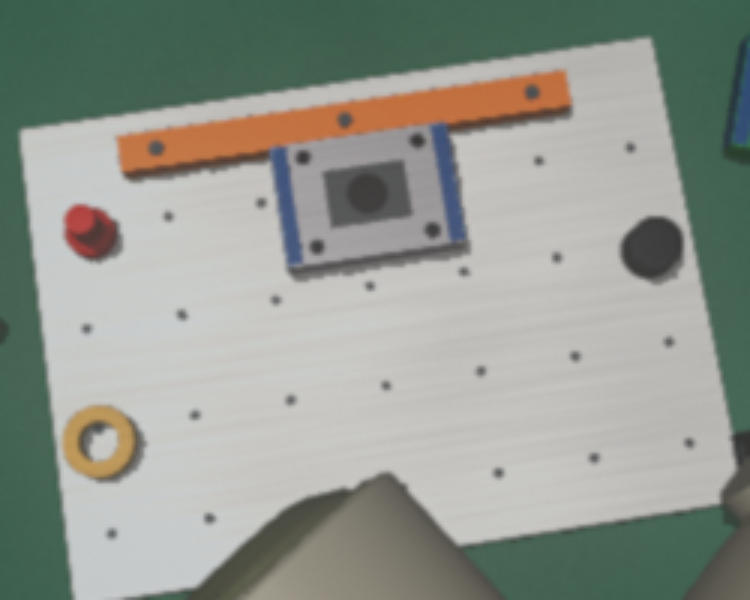

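The block sits flush against the fence at crop (367,195) with no visible gap and about 0° error. Ring, plug and loupe are where they started, and the hand is clear.

```bash
python3 -c "
from rig import *
print(close_job())"
```

```text
the job is handed in; nothing more can be done
None
```

The steel block was turned by corner pushes and pushed flush along the orange fence with a long side (about 0° off in the last images), the gauges and loupe look unmoved, the hand is clear, and the job was handed in at about 10 s; no verdict came back.

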